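# Set a casting spout's gate valve

## Robot

A 6-joint arm with a two-finger parallel gripper is mounted at the origin on a cart in front of the work surface, level with it; the furniture and walls round the work are solid. World frame = base frame: x ahead of the robot, y to its left, z up, the work surface at z = 0. Lengths are in mm, angles in rad, forces in N, time in s.
With the tool pointing down it reaches from about 325 to 900 mm from the base axis. Payload 3.5 kg.
Tool frame: the origin (TCP) lies where the fingers leave the gripper's body, on its centre line; the fingertips stand 73 mm ahead of it and the grasp point (between the pads) lies 54 mm ahead of it (bot.grasp_offset is the distance from the TCP to the grasp point, in mm); z points along the fingers, y is the line along which they close (so a half turn about z gives the same grasp; the last joint's range is limited). The gripper opens to 85 mm and grips with 20 to 120 N. Pads are 22 mm wide; open, the fingers measure 114 mm over their backs; the gripper's body (76 mm by 85 mm) begins 54 mm behind the grasp point. The pads swing forward as they close: fully open they stand 13 mm farther back than shut.
Start: joints at [-0.103, 0.276, -0.026, 1.268, 0, 1.467], TCP at [624.998, -0.01, 303.913] pointing down, gripper open.
Joint ranges: [-3.12, 3.12], [-0.85, 1.88], [-1.08, 1.24], [-1.95, 2.15], [-1.57, 1.53], [-3.14, 3.14]. Speed limits (rad/s): [2.57, 2.57, 3.14, 3.14, 3.14, 3.14].

## Interface

Orientations are given as a unit quaternion [x, y, z, w].
In Python, from cell import bot gives the robot as it stands.
- The arm moves only by the tool send_rows, never from a script. Its argument "commands" is a list of rows, each an object of numbers: "x", "y", "z": the shift along the tool's x, y, z in units of 5 cm (1.0 is 5 cm); "ax", "ay", "az": the turn, a rotation vector about the tool's x, y, z in units of pi rad (1.0 is pi rad); "gripper": the closure, from 0 (fully open) to 1 (shut). In form: [{"x": .., "y": .., "z": .., "ax": .., "ay": .., "az": .., "gripper": ..}, ...]. A call has 1 to 8 rows; each row shifts and turns the commanded pose from where the row before left it, along the tool's axes as they then stand; what a row does not reach is not made up. A row lasts 1/10 s, in which the tool goes at most 50 mm and 8.59 degrees, less where a joint would pass 70% of its speed; a pose out of reach is approached as far as the arm can. A call with a number of a shift or a turn outside -1 to 1 is refused whole. A call with a gripper value outside its range is refused whole. The fingers move at their own pace and stop on an object; "newtons" is the grip in N (left out, the last holds). Time passes only in rows, so rows that do not move let the fingers close. It gives the time, the measured TCP pose, the force, the opening and the grip force at its end, in the units of the state.
- bot.get_obs(): the state, without advancing time (a new reading comes with each control period).
- bot.get_image(name): name is "scene" or "side" or "wrist"; returns a dict with "frame" (384x512x3 uint8, blue, green, red), "fx", "fy", "cx", "cy" (pixels), "k1" (the pictures are not rectified: a ray, as slopes to the right and down, at radius r is drawn at 1 + k1 r^2 times it, then the intrinsics apply), "R" (3x3) and "t" (3): a world point X has camera coordinates R X + t; the wrist camera has in their place "hand_eye" (4x4, takes a point from camera to tool coordinates, whose origin is the TCP and whose axes are the flange's). Camera axes: x right, y down, z forward; pixel columns grow to the right and rows downward; lengths in mm; the calibration is good to about 2 mm. A picture is of the moment at which its call begins: read the wrist's pose just before it. There is no depth.
- bot.close_job(): hands the job in; it is judged then, once.
Trained networks look in a picture, given as the dict that the camera call returned (one of the last four; its "shot" number tells which), for a name from the list of things; names that differ only in an ending like _2 or _b are one class to them, and where a whole thing is asked for, a point or a joint stands for the part that bears it (a point fixed in the world has none). Each returns a list of dicts, best first, with "confidence" (0 to 1); they miss things now and then, are a little off and sometimes report something else, mostly with a low value. They report only what shows in the picture. A call takes as long as a camera call.
- bot.silhouettes(picture, thing): "pixels" (384x512 bool, what is visible of it) and "rect" ([centre column, centre row, width, height] in pixels, round what is visible of it).
- bot.mark_of(picture, thing): "pixel" ([column, row] in pixels: a listed point, or the origin of a listed thing).
The state is a dict: "t": time; "joint_pos": joint angles; "joint_velocities": joint speeds; "joint_efforts": joint torques, N m; "tcp_pos": TCP position; "tcp_rot": TCP orientation; "force": force on the tool from outside, world axes, zero at the start; "ft_torque": the same for the moment, N m; "gripper_width": finger opening in mm; "gripper_force": force on a finger pad.
Only numpy, scipy, OpenCV 4.12 (cv2) and the standard library are available. Lean on these libraries where they do the work, as an engineer would, in place of code of your own. Each camera call takes 0.05 s, during which the arm holds its last target. There are 200 camera calls.

## Task

Swing the pouring spout away from its drip beaker until the nozzle stands centrally over the mouth of the round plaster mould beside it, and screw the valve's handwheel shut, clockwise, down to its stop; then, with the spout there, back the wheel off exactly two full turns. Finish still gripping the wheel's revolving handle, keeping the wheel at that setting, ready to shut off; leave the mould and the beaker standing where they are.

Things in the scene. Friction and masses are not known exactly. Their poses are not given: they have to be found in the camera images.
- spout (a joint): swivel spout's turn about its upright swivel axis, rad; 0 = over the drip beaker, grows counter-clockwise seen from above, towards the mould; light friction (about 1 N at the knob), stays where left; free from -0.35 to 2.0
- swivel (a point): point on the spout's upright swivel axis, 145 mm above the bench
- nozzle (a point): centre of the brass nozzle's lower end, 130 mm from the swivel axis, 116 mm above the bench, pointing down; nozzle 29 mm outside diameter
- spout_knob (a point): middle of the black upright knob on the spout's bend, straight above the nozzle, 212 mm above the bench: a plain round post 18 mm in diameter standing 24 mm above and 26 mm below this point, free all round, fixed to the spout; the pipe's bend is 186 mm high under it
- wheel (a joint): turn of the valve's dark iron handwheel about its upright axis, rad; 0 = shut, on its hard stop; grows as it opens, counter-clockwise seen from above, 6.283 a turn, up to 28; starts between about a third of a turn and a little over one turn open; about 3 to 4 N at the handle turn it, it stays where left
- wheel_hub (a point): point on the handwheel's axis at the height of its rim's centre line, 200 mm above the bench; the rim is a 12 mm bar on a circle of 52 mm radius, so 116 mm over all; four spokes dip to the hub
- wheel_handle: black revolving handle that stands upright on the wheel's rim, 52 mm from the wheel's axis: 20 mm in diameter, 51 mm tall, it spins freely on its own upright pin, so it can be carried round without turning the hand; origin at the centre of its lower end, 208 mm above the bench
- handle_mid (a point): middle of that handle's height, on its pin, 234 mm above the bench
- spindle_top (a point): top of the threaded spindle that rises through the wheel's hub: 195 mm above the bench when shut, 4 mm higher for every turn open
- mould: round white plaster mould collar, 128 mm across, 80 mm tall, mouth about 58 mm wide, standing loose on a round 22 mm thick plaster bat beside the spout, its mouth on the nozzle's circle to within 5 mm; origin at the centre of its underside, 22 mm above the bench, rim 102 mm above it
- drip_beaker: grey clay beaker, 77 mm across, 83 mm tall, standing loose on the bench under the parked nozzle; origin at the centre of its underside

How it is judged:
By the outcome, as a careful person would: the job done as asked, in the order asked, and still so for the second after the job is handed in, while the arm keeps its last pose, push and grip.
It also fails if it takes over 72 s, if anything falls off the work surface, if the arm or the gripper's body presses on something with over 40 N, if the wrist force passes 120 N, or if a joint passes its speed limit or range.

## Working session

There is one attempt and no reset: what is moved stays moved. The work goes in short steps, Python scripts to look and compute and a tool call to move; the robot and the scene stay as the last step left them, time stands still between calls to the robot, and variables do not carry over. Pictures are saved under pics/ and viewed, at most 10 in all, crops included, and the job is handed in when it is done.

Besides the shell and the picture viewer there is one more tool, called as name(argument=value, ...) on one line, values as JSON. send_rows: Moves the arm, as the interface text tells. Shifts and turns lie within -1 to 1; 1 stands for 5 cm of shift or pi rad of turn. Its arguments: {"type":"object","properties":{"commands":{"type":"array"},"newtons":{"type":"number"}},"required":["commands"]}

```bash
mkdir -p pics
cat > h.py <<'E'
import numpy as np, cv2
from scipy.spatial.transform import Rotation as Rn
from cell import bot
def cam(name):
    o=bot.get_obs(); p=bot.get_image(name)
    if name=="wrist":
        T=np.eye(4);T[:3,:3]=Rn.from_quat(o["tcp_rot"]).as_matrix();T[:3,3]=o["tcp_pos"]
        C=T@np.array(p["hand_eye"]); Rw,c=C[:3,:3],C[:3,3]
    else:
        R=np.array(p["R"]);Rw,c=R.T,-R.T@np.array(p["t"])
    return p,Rw,c
def ray(P,px):
    p,Rw,c=P
    d=np.array([(px[0]-p["cx"])/p["fx"],(px[1]-p["cy"])/p["fy"]]);s=d.copy()
    for _ in range(20): s=d/(1+p["k1"]*(s@s))
    v=Rw@np.array([s[0],s[1],1]);return c,v
def atz(P,px,z):
    c,v=ray(P,px);return c+v*(z-c[2])/v[2]
def proj(P,X):
    p,Rw,c=P;q=Rw.T@(np.array(X)-c);s=q[:2]/q[2];s=s*(1+p["k1"]*(s@s));return np.array([s[0]*p["fx"]+p["cx"],s[1]*p["fy"]+p["cy"]])
Z=dict(swivel=145,nozzle=116,spout_knob=212,wheel_hub=200,wheel_handle=208,handle_mid=234,mould=22,drip_beaker=0,spindle_top=198)
def marks(P,names=Z):
    r={}
    for n in names:
        m=bot.mark_of(P[0],n)
        if m: r[n]=(round(m[0]["confidence"],2),np.round(m[0]["pixel"]),np.round(atz(P,m[0]["pixel"],Z[n]),1))
    return r
def show(r):
    for k,v in r.items(): print(k,*v)
E
python3 - <<'E'
from h import *
print(bot.get_obs())
ims=[]
for n in ["scene","side","wrist"]:
    P=cam(n);print(n,P[2]);show(marks(P));ims.append(P[0]["frame"])
cv2.imwrite("pics/a.png",np.hstack(ims[:2])[:, :] if 0 else cv2.resize(np.vstack([np.hstack(ims[:2]),np.hstack([ims[2],ims[2]*0])]),(800,600)))
E
```

```text
{'t': 0.0, 'joint_pos': array([-1.03393061e-01,  2.77160817e-01, -2.78665086e-02,  1.26801574e+00,
       -2.15870457e-05,  1.46741841e+00]), 'joint_velocities': array([-0.00093442,  0.0016253 , -0.0010638 ,  0.00050044,  0.00034387,
        0.00129861]), 'joint_efforts': array([-1.23772923e-03, -4.45513523e+01,  2.95201170e+01,  1.64704624e-02,
       -2.18722530e-04, -1.59438730e-05]), 'tcp_pos': array([6.24386539e+02, 5.32891996e-02, 3.02749026e+02]), 'tcp_rot': array([ 0.70711168,  0.70710099, -0.0007165 , -0.00086527]), 'force': array([-0.25963844,  0.03943616,  0.45974683]), 'ft_torque': array([ 0.00695654, -0.00335223, -0.05127195]), 'gripper_force': 0.0, 'gripper_width': 85.67172215758784}
scene [ 176.58086348 -705.53637477  535.4278743 ]
swivel 0.73 [232. 205.] [544.4  14.7 145. ]
nozzle 0.73 [232. 188.] [613.6 146.7 116. ]
spout_knob 0.6 [230. 149.] [608.1 143.2 212. ]
wheel_hub 0.82 [266. 198.] [557.8 -90.8 200. ]
wheel_handle 0.9 [283. 207.] [ 554.  -149.1  208. ]
handle_mid 0.6 [285. 193.] [ 555.5 -152.5  234. ]
mould 0.94 [174. 245.] [462.1 130.   22. ]
drip_beaker 0.5 
[... 178 characters left out ...]
le 0.61 [243. 174.] [625.2 152.5 116. ]
spout_knob 0.9 [245. 138.] [622.2 135.  212. ]
wheel_hub 0.57 [274. 208.] [559.3 -97.8 200. ]
wheel_handle 0.74 [288. 219.] [ 556.3 -145.5  208. ]
handle_mid 0.92 [288. 203.] [ 559.9 -138.6  234. ]
mould 0.64 [183. 233.] [464.2 127.2  22. ]
drip_beaker 0.79 [245. 218.] [625.  142.2   0. ]
spindle_top 0.35 [273. 205.] [562.6 -87.  198. ]
wrist [625.61169439  79.87324492 373.33634672]
swivel 0.84 [161. 167.] [545.7  26.9 145. ]
nozzle 0.67 [238.  23.] [610.6 140.3 116. ]
wheel_hub 0.9 [172. 330.] [559.5 -90.5 200. ]
mould 0.95 [112.  52.] [461.5 133.4  22. ]
drip_beaker 0.98 [250.  53.] [618.2 135.5   0. ]
spindle_top 0.45 [172. 332.] [558.8 -94.8 198. ]
```

View pics/a.png

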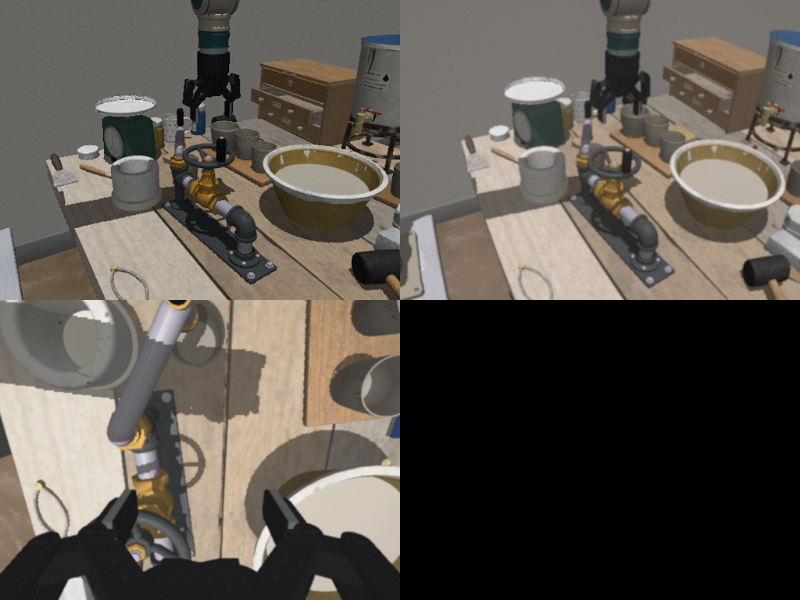

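The scene and side views show the spout parked over the beaker (knob near (180,115) in the mosaic) and the mould at (135,185). The wheel's handle is on the near side at (222,150). The marks agree roughly with the given geometry. I'll go above the spout for a better look.

send_rows(commands=[{"x": 0.2,"y": -0.4,"z": -0.7},{"x": 0.2,"y": -0.4,"z": -0.7},{"x": 0.2,"y": -0.4,"z": -0.7},{}])

```text
invalid input at $.commands[0]: expected keys x, y, z, ax, ay, az, gripper
```

Run:
```python
from h import *
P=cam("wrist");print(P[2]);show(marks(P))
s=bot.silhouettes(P[0],"mould");print(s[0]["rect"],s[0]["confidence"])
cv2.imwrite("pics/b.png",P[0]["frame"])
```

```text
[625.61352061  79.84882862 373.30469994]
swivel 0.7 [164. 167.] [547.9  26.8 145. ]
nozzle 0.76 [240.  24.] [612.2 139.4 116. ]
wheel_hub 0.96 [172. 331.] [559.9 -91.5 200. ]
wheel_handle 0.64 [164. 169.] [569.5  40.2 208. ]
mould 0.71 [115.  53.] [464.2 132.3  22. ]
drip_beaker 0.93 [248.  56.] [615.9 132.9   0. ]
spindle_top 0.55 [171. 331.] [558.1 -93.5 198. ]
[85.2, 58.3, 170.5, 116.4] 0.86
```

View pics/b.png

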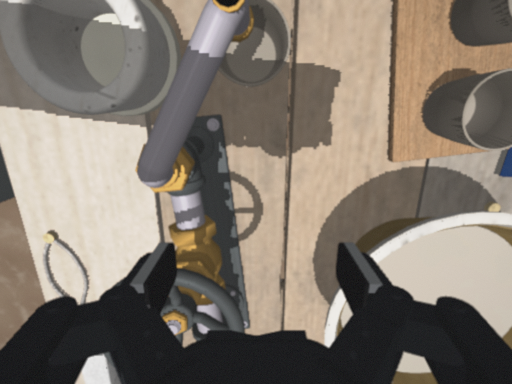

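The move was refused because every row needs all its keys, so this picture is from the start pose. Mould mouth is near (110,48), swivel (164,167) and wheel hub (172,330). I'll resend with full rows.

send_rows(commands=[{"x": 0.2,"y": -0.4,"z": -0.7,"ax": 0,"ay": 0,"az": 0,"gripper": 0},{"x": 0.2,"y": -0.4,"z": -0.7,"ax": 0,"ay": 0,"az": 0,"gripper": 0},{"x": 0.2,"y": -0.4,"z": -0.7,"ax": 0,"ay": 0,"az": 0,"gripper": 0},{"x": 0,"y": 0,"z": 0,"ax": 0,"ay": 0,"az": 0,"gripper": 0},{"x": 0,"y": 0,"z": 0,"ax": 0,"ay": 0,"az": 0,"gripper": 0}])

```text
t: 2.55
tcp_pos: [565.3, 30.2, 410.6]
tcp_rot: [0.707, 0.707, 0.001, 0.001]
force: [0.2, -0.5, 0.4]
gripper_width: 85.1
gripper_force: 0.0
```

Run:
```python
from h import *
P=cam("wrist");print(P[2]);show(marks(P))
s=bot.silhouettes(P[0],"mould");print(s[0]["rect"],s[0]["confidence"])
cv2.imwrite("pics/c.png",P[0]["frame"])
```

```text
[565.57004525 110.0904837  479.97324498]
swivel 0.76 [241. 172.] [548.2  26.8 145. ]
spout_knob 0.62 [304.  68.] [609.2 137.7 212. ]
wheel_hub 0.73 [250. 280.] [559.1 -92.5 200. ]
wheel_handle 0.73 [245. 323.] [ 553.4 -147.6  208. ]
handle_mid 0.59 [246. 341.] [ 555.8 -147.6  234. ]
mould 0.7 [250. 278.] [ 556.7 -216.9   22. ]
drip_beaker 0.65 [289.  85.] [620.6 135.5   0. ]
spindle_top 0.62 [249. 280.] [558.7 -92.8 198. ]
[179.0, 79.8, 106.2, 106.5] 0.77
```

View pics/c.png

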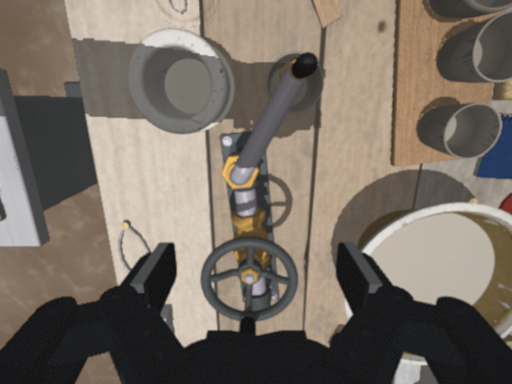

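The view from above shows the knob at (305,66), mould rim at (180,81), swivel at (241,172), hub at (250,280) and handle at (247,325). I'll refine the mould centre with an overlay.

```bash
cat >> h.py <<'E'
def circ(P,im,x,y,z,r,col):
    q=np.array([proj(P,[x+r*np.cos(a),y+r*np.sin(a),z]) for a in np.linspace(0,6.2832,90)])
    cv2.polylines(im,[np.round(q*16).astype(int)],True,col,1,cv2.LINE_AA,4)
E
python3 - <<'E'
from h import *
P=cam("wrist");im=P[0]["frame"].copy()
circ(P,im,463,131,102,64,(0,0,255));circ(P,im,463,131,102,29,(0,255,0))
circ(P,im,463,131,22,64,(255,0,0))
circ(P,im,611,140,236,9,(0,0,255));circ(P,im,548,27,145,10,(0,255,255));circ(P,im,559,-92,200,58,(0,0,255));circ(P,im,555,-146,259,10,(0,255,0))
cv2.imwrite("pics/d.png",cv2.resize(im[:350,100:350],None,fx=2,fy=1.7) if 0 else cv2.resize(im[10:350,100:350],(441,600)))
E
```

```text
(no output)
```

View pics/d.png

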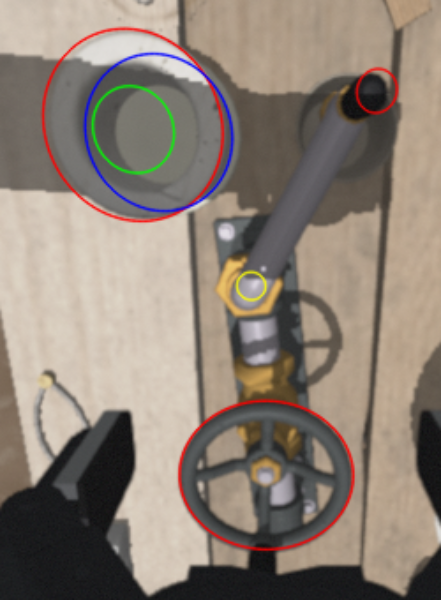

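The overlay puts wheel hub, swivel and mould on target to about 2 mm, and the knob close enough to grip. Next I move over the knob, go down and grip.

send_rows(commands=[{"x": 0.55,"y": 0.225,"z": 0,"ax": 0,"ay": 0,"az": 0,"gripper": 0},{"x": 0.55,"y": 0.225,"z": 0,"ax": 0,"ay": 0,"az": 0,"gripper": 0},{"x": 0.55,"y": 0.225,"z": 0,"ax": 0,"ay": 0,"az": 0,"gripper": 0},{"x": 0.55,"y": 0.225,"z": 0,"ax": 0,"ay": 0,"az": 0,"gripper": 0},{"x": 0,"y": 0,"z": 0.9,"ax": 0,"ay": 0,"az": 0,"gripper": 0},{"x": 0,"y": 0,"z": 0.9,"ax": 0,"ay": 0,"az": 0,"gripper": 0},{"x": 0,"y": 0,"z": 0.5,"ax": 0,"ay": 0,"az": 0,"gripper": 0},{"x": 0,"y": 0,"z": 0.4,"ax": 0,"ay": 0,"az": 0,"gripper": 0}])

```text
t: 3.95
tcp_pos: [608.9, 140.1, 271.1]
tcp_rot: [0.707, 0.707, -0.001, -0.001]
force: [0.3, -0.1, 0.1]
gripper_width: 85.0
gripper_force: 0.0
```

send_rows(commands=[{"x": 0,"y": 0,"z": 0,"ax": 0,"ay": 0,"az": 0,"gripper": 1},{"x": 0,"y": 0,"z": 0,"ax": 0,"ay": 0,"az": 0,"gripper": 1},{"x": 0,"y": 0,"z": 0,"ax": 0,"ay": 0,"az": 0,"gripper": 1},{"x": 0,"y": 0,"z": 0,"ax": 0,"ay": 0,"az": 0,"gripper": 1},{"x": 0,"y": 0,"z": 0,"ax": 0,"ay": 0,"az": 0,"gripper": 1},{"x": 0,"y": 0,"z": 0,"ax": 0,"ay": 0,"az": 0,"gripper": 1}], newtons=20)

```text
t: 4.55
tcp_pos: [610.6, 139.9, 275.6]
tcp_rot: [0.707, 0.707, 0.001, 0.001]
force: [-1.1, 0.3, 5.5]
gripper_width: 17.8
gripper_force: 21.4
```

Run:
```python
from h import *
o=bot.get_obs();print(o["t"],o["tcp_pos"],o["gripper_width"])
P=cam("wrist");show(marks(P,["swivel","spout_knob","mould"]))
cv2.imwrite("pics/e.png",P[0]["frame"])
```

```text
4.55 [610.63171918 139.90251531 275.64703589] 17.7961054294268
spout_knob 0.85 [256. 255.] [611.3 139.6 212. ]
mould 0.56 [137. 179.] [468.  130.2  22. ]
```

View pics/e.png

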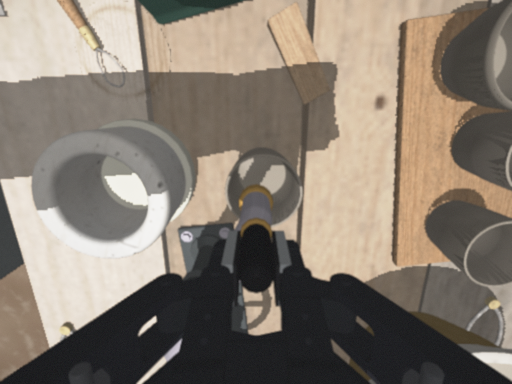

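The knob is gripped (pad gap 17.8 mm), so it stands at (610.6, 139.9), which fits the 130 mm radius. Now I swing it about 68° along the arc.

send_rows(commands=[{"x": 0.162,"y": -0.35,"z": 0,"ax": 0,"ay": 0,"az": 0,"gripper": 1},{"x": 0.108,"y": -0.368,"z": 0,"ax": 0,"ay": 0,"az": 0,"gripper": 1},{"x": 0.052,"y": -0.382,"z": 0,"ax": 0,"ay": 0,"az": 0,"gripper": 1},{"x": -0.004,"y": -0.386,"z": 0,"ax": 0,"ay": 0,"az": 0,"gripper": 1},{"x": -0.06,"y": -0.38,"z": 0,"ax": 0,"ay": 0,"az": 0,"gripper": 1},{"x": -0.118,"y": -0.368,"z": 0,"ax": 0,"ay": 0,"az": 0,"gripper": 1},{"x": -0.17,"y": -0.346,"z": 0,"ax": 0,"ay": 0,"az": 0,"gripper": 1},{"x": -0.218,"y": -0.316,"z": 0,"ax": 0,"ay": 0,"az": 0,"gripper": 1}])

```text
t: 5.55
tcp_pos: [466.1, 128.5, 275.3]
tcp_rot: [0.706, 0.708, 0.003, 0.001]
force: [2.2, 4.0, 2.9]
gripper_width: 17.6
gripper_force: 22.1
```

send_rows(commands=[{"x": 0,"y": 0,"z": 0,"ax": 0,"ay": 0,"az": 0,"gripper": 1},{"x": 0,"y": 0,"z": 0,"ax": 0,"ay": 0,"az": 0,"gripper": 1},{"x": 0,"y": 0,"z": 0,"ax": 0,"ay": 0,"az": 0,"gripper": 1}])

```text
t: 5.85
tcp_pos: [465.6, 128.2, 275.3]
tcp_rot: [0.707, 0.707, 0.001, -0.0]
force: [-3.0, 1.4, 7.9]
gripper_width: 17.6
gripper_force: 22.3
```

Run:
```python
from h import *
for n in ["wrist","scene","side"]:
    P=cam(n);show(marks(P,["swivel","spout_knob","nozzle","mould"]))
    if n=="wrist":
        im=P[0]["frame"].copy()
        circ(P,im,463,131,102,64,(0,0,255));circ(P,im,463,131,102,29,(0,255,0))
        cv2.imwrite("pics/f.png",im)
    else:
        im=P[0]["frame"].copy();circ(P,im,463,131,102,64,(0,0,255));circ(P,im,463,131,102,29,(0,255,0))
        m=proj(P,[463,131,110]).astype(int);c=im[m[1]-70:m[1]+70,m[0]-70:m[0]+70]
        cv2.imwrite(f"pics/{n}2.png",cv2.resize(c,(400,400)))
cv2.imwrite("pics/g.png",np.hstack([cv2.imread("pics/scene2.png"),cv2.imread("pics/side2.png")]))
```

```text
swivel 0.84 [347. 316.] [547.2  27.4 145. ]
spout_knob 0.59 [258. 254.] [467.1 129.2 212. ]
nozzle 0.76 [261. 195.] [470.3 131.  116. ]
swivel 0.77 [229. 206.] [539.3  14.1 145. ]
nozzle 0.72 [172. 204.] [466.4 136.4 116. ]
mould 0.75 [174. 242.] [465.5 140.8  22. ]
swivel 0.62 [236. 201.] [544.9  23.4 145. ]
spout_knob 0.73 [177. 154.] [471.  134.4 212. ]
nozzle 0.71 [183. 197.] [470.8 124.2 116. ]
mould 0.73 [182. 232.] [462.2 129.4  22. ]
```

View pics/g.png

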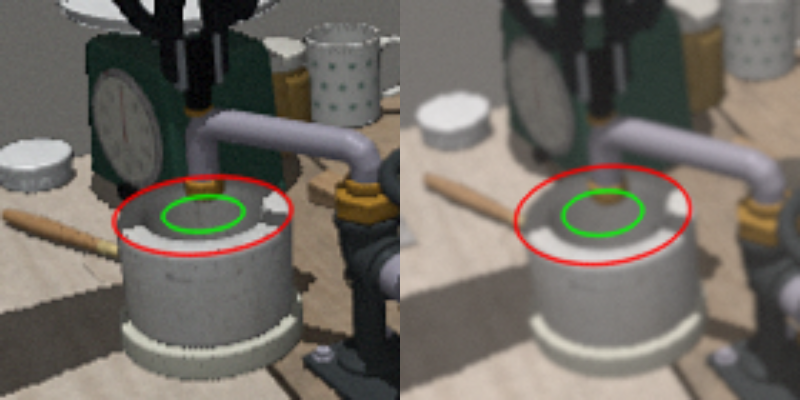

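View pics/f.png

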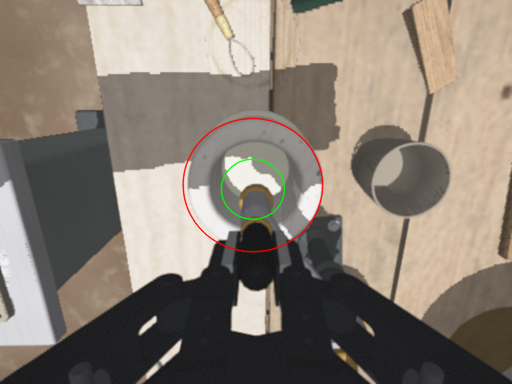

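The nozzle hangs over the mould mouth: x agrees with the rim edges at (185–322), and the remaining offset is mostly radial, which can't be corrected. I'll release, rise and go over to the wheel handle.

send_rows(commands=[{"x": 0,"y": 0,"z": 0,"ax": 0,"ay": 0,"az": 0,"gripper": 0},{"x": 0,"y": 0,"z": 0,"ax": 0,"ay": 0,"az": 0,"gripper": 0},{"x": 0,"y": 0,"z": 0,"ax": 0,"ay": 0,"az": 0,"gripper": 0},{"x": 0,"y": 0,"z": 0,"ax": 0,"ay": 0,"az": 0,"gripper": 0},{"x": 0,"y": 0,"z": -0.85,"ax": 0,"ay": 0,"az": 0,"gripper": 0},{"x": 0,"y": 0,"z": -0.85,"ax": 0,"ay": 0,"az": 0,"gripper": 0},{"x": -0.7,"y": 0.3,"z": 0,"ax": 0,"ay": 0,"az": 0,"gripper": 0},{"x": -0.8,"y": 0.3,"z": 0,"ax": 0,"ay": 0,"az": 0,"gripper": 0}])

```text
t: 7.4
tcp_pos: [496.4, 52.7, 361.1]
tcp_rot: [0.706, 0.708, 0.002, 0.002]
force: [0.3, 0.9, -0.3]
gripper_width: 85.6
gripper_force: 0.0
```

send_rows(commands=[{"x": -0.8,"y": 0.3,"z": 0,"ax": 0,"ay": 0,"az": 0,"gripper": 0},{"x": -0.8,"y": 0.3,"z": 0,"ax": 0,"ay": 0,"az": 0,"gripper": 0},{"x": 0,"y": 0.0,"z": 0,"ax": 0,"ay": 0,"az": 0,"gripper": 0},{"x": 0,"y": 0,"z": 0,"ax": 0,"ay": 0,"az": 0,"gripper": 0}])

```text
t: 7.8
tcp_pos: [525.2, -28.2, 358.4]
tcp_rot: [0.708, 0.706, -0.0, -0.001]
force: [-0.4, -0.3, -0.3]
gripper_width: 85.6
gripper_force: 0.0
```

Run:
```python
from h import *
o=bot.get_obs();print(o["t"],o["tcp_pos"])
for n in ["wrist","scene","side"]:
    P=cam(n);print(n);show(marks(P))
    if n=="wrist":
        im=P[0]["frame"].copy()
        circ(P,im,463,131,102,64,(0,0,255));circ(P,im,465.6,128.2,116,14.5,(0,255,0))
        circ(P,im,465.6,128.2,236,9,(0,255,0));circ(P,im,559,-92,206,52,(0,0,255));circ(P,im,555.5,-144.5,259,10,(0,255,0))
        cv2.imwrite("pics/k.png",im)
```

```text
7.8 [525.22489592 -28.2480801  358.40470166]
wrist
swivel 0.95 [279. 131.] [548.5  23.8 145. ]
nozzle 0.6 [198.  16.] [469.2 131.1 116. ]
wheel_hub 0.89 [289. 261.] [556.6 -91.2 200. ]
wheel_handle 0.64 [288. 314.] [ 556.  -145.8  208. ]
handle_mid 0.91 [290. 336.] [ 555.8 -146.3  234. ]
drip_beaker 0.58 [325.  39.] [620.2 132.4   0. ]
spindle_top 0.68 [292. 262.] [559.7 -93.7 198. ]
scene
swivel 0.83 [230. 205.] [543.1  18.1 145. ]
nozzle 0.8 [173. 204.] [467.5 132.4 116. ]
spout_knob 0.75 [170. 162.] [467.6 129.8 212. ]
wheel_hub 0.94 [268. 200.] [ 556.7 -100.5  200. ]
wheel_handle 0.88 [283. 205.] [ 560.1 -140.5  208. ]
handle_mid 0.85 [284. 190.] [ 560.  -142.5  234. ]
mould 0.59 [174. 243.] [465.8 136.7  22. ]
drip_beaker 0.74 [240. 233.] [629.  138.1   0. ]
spindle_top 0.69 [239. 235.] [ 458. -177.  198.]
side
swivel 0.97 [238. 199.] [550.8  26.7 145. ]
nozzle 0.83 [181. 194.] [471.9 135.2 116. ]
spout_knob 0.87 [178. 155.] [470.4 129.  212. ]
wheel_hub 0.93 [276. 208.] [ 561.6 -100.5  200. ]
wheel_handle 0.74 [288. 219.] [ 556.9 -145.8  208. ]
handle_mid 0.61 [291. 202.] [ 565.2 -137.9  234. ]
mould 0.79 [186. 233.] [471.4 123.2  22. ]
drip_beaker 0.73 [244. 220.] [618.3 136.2   0. ]
spindle_top 0.35 [278. 210.] [ 562.2 -104.2  198. ]
```

View pics/k.png

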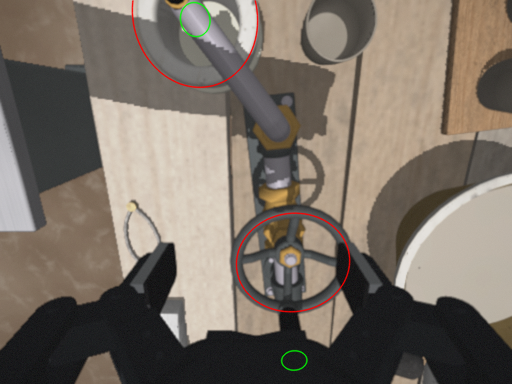

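The wheel's rim overlays well with its hub at (559, -91.5), and the spout sits over the mould at the top of the image. Next I go over the handle at (555.6, -144.5), descend and grip.

send_rows(commands=[{"x": -0.8,"y": 0.2,"z": 0,"ax": 0,"ay": 0,"az": 0,"gripper": 0},{"x": -0.8,"y": 0.2,"z": 0,"ax": 0,"ay": 0,"az": 0,"gripper": 0},{"x": -0.73,"y": 0.21,"z": 0,"ax": 0,"ay": 0,"az": 0,"gripper": 0},{"x": 0,"y": 0,"z": 0,"ax": 0,"ay": 0,"az": 0,"gripper": 0},{"x": 0,"y": 0,"z": 0.7,"ax": 0,"ay": 0,"az": 0,"gripper": 0},{"x": 0,"y": 0,"z": 0.67,"ax": 0,"ay": 0,"az": 0,"gripper": 0},{"x": 0,"y": 0,"z": 0,"ax": 0,"ay": 0,"az": 0,"gripper": 0}])

```text
t: 10.0
tcp_pos: [552.4, -142.3, 285.3]
tcp_rot: [0.707, 0.707, -0.002, -0.005]
force: [-0.3, 0.8, -0.4]
gripper_width: 85.3
gripper_force: 0.0
```

send_rows(commands=[{"x": 0,"y": 0,"z": 0,"ax": 0,"ay": 0,"az": 0,"gripper": 1},{"x": 0,"y": 0,"z": 0,"ax": 0,"ay": 0,"az": 0,"gripper": 1},{"x": 0,"y": 0,"z": 0,"ax": 0,"ay": 0,"az": 0,"gripper": 1},{"x": 0,"y": 0,"z": 0,"ax": 0,"ay": 0,"az": 0,"gripper": 1},{"x": 0,"y": 0,"z": 0,"ax": 0,"ay": 0,"az": 0,"gripper": 1},{"x": 0,"y": 0,"z": 0,"ax": 0,"ay": 0,"az": 0,"gripper": 1}], newtons=40)

```text
t: 10.6
tcp_pos: [556.3, -144.1, 292.0]
tcp_rot: [0.707, 0.707, 0.0, 0.001]
force: [-1.2, 0.6, 5.7]
gripper_width: 19.0
gripper_force: 39.3
```

Run:
```python
from h import *
o=bot.get_obs();print(o["t"],o["tcp_pos"],o["force"],o["gripper_width"])
P=cam("wrist");show(marks(P,["wheel_hub","handle_mid"]))
ims=[P[0]["frame"]]
for n in ["scene","side"]:
    P=cam(n);m=proj(P,[555,-120,230]).astype(int);ims.append(cv2.resize(P[0]["frame"][m[1]-64:m[1]+64,m[0]-64:m[0]+64],(384,384)))
cv2.imwrite("pics/l.png",cv2.resize(np.hstack(ims),(800,240)))
```

```text
10.6 [ 556.25246016 -144.08162432  291.98382899] [-1.21442535  0.62637635  5.67509868] 19.02607499651876
wheel_hub 0.67 [260. 152.] [559.4 -92.5 200. ]
handle_mid 0.94 [256. 262.] [ 557. -145.  234.]
```

View pics/l.png

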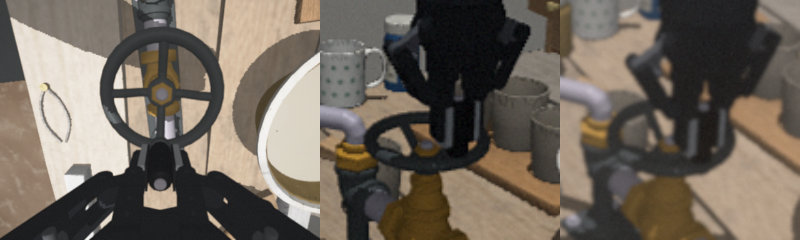

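The handle is gripped at (556.3, -144.1), the right 52 mm from the hub. I'll turn clockwise 90° first, since the stop is at least about 120° away.

send_rows(commands=[{"x": 0.1,"y": -0.394,"z": 0,"ax": 0,"ay": 0,"az": 0,"gripper": 1},{"x": 0.243,"y": -0.325,"z": 0,"ax": 0,"ay": 0,"az": 0,"gripper": 1},{"x": 0.349,"y": -0.208,"z": 0,"ax": 0,"ay": 0,"az": 0,"gripper": 1},{"x": 0.402,"y": -0.058,"z": 0,"ax": 0,"ay": 0,"az": 0,"gripper": 1},{"x": 0,"y": 0,"z": 0,"ax": 0,"ay": 0,"az": 0,"gripper": 1},{"x": 0,"y": 0,"z": 0,"ax": 0,"ay": 0,"az": 0,"gripper": 1}])

```text
t: 11.45
tcp_pos: [506.3, -88.3, 291.9]
tcp_rot: [0.707, 0.708, 0.001, -0.0]
force: [-3.7, 2.4, 9.1]
gripper_width: 18.8
gripper_force: 41.1
```

send_rows(commands=[{"x": 0.202,"y": 0.03,"z": 0,"ax": 0,"ay": 0,"az": 0,"gripper": 1},{"x": 0.192,"y": 0.069,"z": 0,"ax": 0,"ay": 0,"az": 0,"gripper": 1},{"x": 0,"y": 0,"z": 0,"ax": 0,"ay": 0,"az": 0,"gripper": 1}])

```text
t: 11.75
tcp_pos: [511.5, -69.2, 292.0]
tcp_rot: [0.707, 0.707, 0.0, 0.0]
force: [-3.2, 1.7, 9.5]
gripper_width: 19.2
gripper_force: 41.0
```

send_rows(commands=[{"x": 0.175,"y": 0.105,"z": 0,"ax": 0,"ay": 0,"az": 0,"gripper": 1},{"x": 0,"y": 0,"z": 0,"ax": 0,"ay": 0,"az": 0,"gripper": 1}])

```text
t: 11.95
tcp_pos: [517.0, -60.4, 291.9]
tcp_rot: [0.707, 0.707, 0.0, 0.0]
force: [-3.8, 1.9, 9.2]
gripper_width: 18.8
gripper_force: 41.0
```

send_rows(commands=[{"x": 0.151,"y": 0.138,"z": 0,"ax": 0,"ay": 0,"az": 0,"gripper": 1},{"x": 0,"y": 0,"z": 0,"ax": 0,"ay": 0,"az": 0,"gripper": 1}])

```text
t: 12.15
tcp_pos: [524.2, -52.8, 292.0]
tcp_rot: [0.707, 0.707, 0.001, 0.0]
force: [-2.7, 2.5, 7.8]
gripper_width: 19.0
gripper_force: 41.0
```

send_rows(commands=[{"x": 0.121,"y": 0.164,"z": 0,"ax": 0,"ay": 0,"az": 0,"gripper": 1},{"x": 0,"y": 0,"z": 0,"ax": 0,"ay": 0,"az": 0,"gripper": 1}])

```text
t: 12.35
tcp_pos: [532.7, -46.8, 292.0]
tcp_rot: [0.707, 0.707, 0.001, 0.0]
force: [-0.7, 2.3, 6.4]
gripper_width: 19.1
gripper_force: 40.9
```

send_rows(commands=[{"x": 0.086,"y": 0.185,"z": 0,"ax": 0,"ay": 0,"az": 0,"gripper": 1},{"x": 0,"y": 0,"z": 0,"ax": 0,"ay": 0,"az": 0,"gripper": 1}])

```text
t: 12.55
tcp_pos: [542.2, -42.6, 292.0]
tcp_rot: [0.707, 0.707, 0.001, 0.0]
force: [-0.6, 2.7, 6.3]
gripper_width: 18.9
gripper_force: 40.8
```

send_rows(commands=[{"x": 0.049,"y": 0.198,"z": 0,"ax": 0,"ay": 0,"az": 0,"gripper": 1},{"x": 0,"y": 0,"z": 0,"ax": 0,"ay": 0,"az": 0,"gripper": 1}])

```text
t: 12.75
tcp_pos: [552.4, -40.5, 292.0]
tcp_rot: [0.707, 0.707, 0.001, 0.001]
force: [-0.7, 0.7, 6.8]
gripper_width: 19.1
gripper_force: 40.8
```

send_rows(commands=[{"x": 0.009,"y": 0.204,"z": 0,"ax": 0,"ay": 0,"az": 0,"gripper": 1},{"x": 0,"y": 0,"z": 0,"ax": 0,"ay": 0,"az": 0,"gripper": 1}])

```text
t: 12.95
tcp_pos: [562.7, -40.3, 292.0]
tcp_rot: [0.707, 0.707, 0.001, 0.001]
force: [0.4, 0.1, 6.5]
gripper_width: 18.9
gripper_force: 40.8
```

send_rows(commands=[{"x": -0.03,"y": 0.202,"z": 0,"ax": 0,"ay": 0,"az": 0,"gripper": 1},{"x": 0,"y": 0,"z": 0,"ax": 0,"ay": 0,"az": 0,"gripper": 1}])

```text
t: 13.15
tcp_pos: [572.8, -42.2, 292.0]
tcp_rot: [0.707, 0.707, 0.001, 0.001]
force: [-0.6, -0.9, 6.5]
gripper_width: 18.9
gripper_force: 40.8
```

send_rows(commands=[{"x": -0.069,"y": 0.192,"z": 0,"ax": 0,"ay": 0,"az": 0,"gripper": 1},{"x": 0,"y": 0,"z": 0,"ax": 0,"ay": 0,"az": 0,"gripper": 1}])

```text
t: 13.35
tcp_pos: [582.2, -46.0, 292.0]
tcp_rot: [0.707, 0.707, 0.0, 0.001]
force: [-1.2, -1.7, 6.5]
gripper_width: 19.2
gripper_force: 40.8
```

send_rows(commands=[{"x": -0.105,"y": 0.175,"z": 0,"ax": 0,"ay": 0,"az": 0,"gripper": 1},{"x": 0,"y": 0,"z": 0,"ax": 0,"ay": 0,"az": 0,"gripper": 1}])

```text
t: 13.55
tcp_pos: [590.6, -51.4, 292.0]
tcp_rot: [0.707, 0.707, -0.0, 0.001]
force: [-1.2, -1.0, 6.2]
gripper_width: 18.9
gripper_force: 40.8
```

send_rows(commands=[{"x": -0.138,"y": 0.151,"z": 0,"ax": 0,"ay": 0,"az": 0,"gripper": 1},{"x": 0,"y": 0,"z": 0,"ax": 0,"ay": 0,"az": 0,"gripper": 1}])

```text
t: 13.75
tcp_pos: [597.8, -58.4, 292.0]
tcp_rot: [0.707, 0.707, -0.0, 0.001]
force: [-2.3, -2.6, 7.7]
gripper_width: 18.7
gripper_force: 40.9
```

send_rows(commands=[{"x": -0.164,"y": 0.121,"z": 0,"ax": 0,"ay": 0,"az": 0,"gripper": 1},{"x": 0,"y": 0,"z": 0,"ax": 0,"ay": 0,"az": 0,"gripper": 1}])

```text
t: 13.95
tcp_pos: [603.5, -66.6, 292.0]
tcp_rot: [0.707, 0.707, -0.0, 0.001]
force: [-2.9, -1.0, 7.6]
gripper_width: 18.8
gripper_force: 40.9
```

send_rows(commands=[{"x": -0.185,"y": 0.086,"z": 0,"ax": 0,"ay": 0,"az": 0,"gripper": 1},{"x": 0,"y": 0,"z": 0,"ax": 0,"ay": 0,"az": 0,"gripper": 1}])

```text
t: 14.15
tcp_pos: [607.6, -75.7, 292.0]
tcp_rot: [0.707, 0.707, -0.0, 0.0]
force: [-3.5, -1.8, 8.8]
gripper_width: 18.8
gripper_force: 40.9
```

send_rows(commands=[{"x": -0.198,"y": 0.049,"z": 0,"ax": 0,"ay": 0,"az": 0,"gripper": 1},{"x": 0,"y": 0,"z": 0,"ax": 0,"ay": 0,"az": 0,"gripper": 1}])

```text
t: 14.35
tcp_pos: [609.8, -85.4, 291.9]
tcp_rot: [0.707, 0.707, -0.0, 0.0]
force: [-4.4, 0.3, 8.1]
gripper_width: 19.0
gripper_force: 40.9
```

send_rows(commands=[{"x": -0.204,"y": 0.009,"z": 0,"ax": 0,"ay": 0,"az": 0,"gripper": 1},{"x": 0,"y": 0,"z": 0,"ax": 0,"ay": 0,"az": 0,"gripper": 1}])

```text
t: 14.55
tcp_pos: [609.9, -88.6, 292.0]
tcp_rot: [0.706, 0.708, 0.007, -0.006]
force: [-3.9, 20.5, 11.2]
gripper_width: 18.9
gripper_force: 41.3
```

The handle stopped after 3 mm with 20 N tangential force, so the wheel is on its stop. I'll ease the push to a few newtons and take the reference.

send_rows(commands=[{"x": 0.09,"y": 0,"z": 0,"ax": 0,"ay": 0,"az": 0,"gripper": 1},{"x": 0,"y": 0,"z": 0,"ax": 0,"ay": 0,"az": 0,"gripper": 1},{"x": 0,"y": 0,"z": 0,"ax": 0,"ay": 0,"az": 0,"gripper": 1}])

```text
t: 14.85
tcp_pos: [609.9, -87.5, 292.0]
tcp_rot: [0.706, 0.708, 0.002, -0.002]
force: [-4.0, 8.1, 10.1]
gripper_width: 19.0
gripper_force: 41.1
```

```bash
cat >> h.py <<'E'
def grasp():
    o=bot.get_obs();return o["tcp_pos"]+Rn.from_quat(o["tcp_rot"]).as_matrix()@[0,0,bot.grasp_offset],o
pts=np.array([[556.3,-144.1],[506.3,-88.3],[511.5,-69.2],[517,-60.4],[524.2,-52.8],[532.7,-46.8],[542.2,-42.6],[552.4,-40.5],[562.7,-40.3],[572.8,-42.2],[582.2,-46],[590.6,-51.4],[597.8,-58.4],[603.5,-66.6],[607.6,-75.7],[609.8,-85.4]])
s=np.linalg.lstsq(np.c_[2*pts,np.ones(len(pts))],(pts**2).sum(1),rcond=None)[0]
hub=s[:2];rad=np.sqrt(s[2]+hub@hub)
def ang():
    g,o=grasp();d=g[:2]-hub;t=o["tcp_pos"][:2]-hub
    print("t",o["t"],"tcp",o["tcp_pos"],"g",g,"force",o["force"],"ang g",np.degrees(np.arctan2(d[1],d[0])),"ang tcp",np.degrees(np.arctan2(t[1],t[0])),"r",np.hypot(*d))
E
python3 -c "
from h import *
print(hub,rad);ang()
P=cam('scene');show(marks(P,['nozzle','spout_knob','mould','drip_beaker']))
P=cam('wrist');show(marks(P,['wheel_hub','handle_mid']))"
```

```text
[558.20780684 -92.13706693] 52.02126365324583
t 14.85 tcp [609.9297664  -87.49706964 291.95475867] g [609.92797669 -87.12755287 238.05602534] force [-3.98644465  8.07569766 10.1282072 ] ang g 5.5322993462593955 ang tcp 5.126304157615881 r 51.9622093451905
nozzle 0.9 [173. 204.] [468.  133.8 116. ]
spout_knob 0.57 [170. 161.] [467.6 133.7 212. ]
mould 0.68 [172. 243.] [460.7 139.1  22. ]
drip_beaker 0.59 [265. 205.] [759.2 237.9   0. ]
wheel_hub 0.89 [173. 240.] [556.7 -93.  200. ]
handle_mid 0.86 [254. 260.] [609.6 -87.  234. ]
```

The circle fit is clean: hub (558.2, -92.1), radius 52.0, with the stop at handle angle about 5.6°. I'll back off counter-clockwise, half a turn first.

send_rows(commands=[{"x": 0.389,"y": -0.117,"z": 0,"ax": 0,"ay": 0,"az": 0,"gripper": 1},{"x": 0.314,"y": -0.257,"z": 0,"ax": 0,"ay": 0,"az": 0,"gripper": 1},{"x": 0.192,"y": -0.357,"z": 0,"ax": 0,"ay": 0,"az": 0,"gripper": 1},{"x": 0.041,"y": -0.404,"z": 0,"ax": 0,"ay": 0,"az": 0,"gripper": 1},{"x": -0.117,"y": -0.389,"z": 0,"ax": 0,"ay": 0,"az": 0,"gripper": 1},{"x": -0.257,"y": -0.314,"z": 0,"ax": 0,"ay": 0,"az": 0,"gripper": 1},{"x": -0.357,"y": -0.192,"z": 0,"ax": 0,"ay": 0,"az": 0,"gripper": 1},{"x": -0.404,"y": -0.041,"z": 0,"ax": 0,"ay": 0,"az": 0,"gripper": 1}])

```text
t: 16.05
tcp_pos: [506.2, -98.6, 292.0]
tcp_rot: [0.706, 0.708, 0.002, -0.001]
force: [4.3, 5.5, 4.2]
gripper_width: 19.1
gripper_force: 40.6
```

send_rows(commands=[{"x": 0,"y": 0,"z": 0,"ax": 0,"ay": 0,"az": 0,"gripper": 1},{"x": 0,"y": 0,"z": 0,"ax": 0,"ay": 0,"az": 0,"gripper": 1}])

```text
t: 16.25
tcp_pos: [507.0, -101.7, 292.0]
tcp_rot: [0.708, 0.707, -0.001, 0.002]
force: [-2.8, -3.1, 7.8]
gripper_width: 18.8
gripper_force: 41.0
```

```bash
python3 -c "
from h import *
ang()"
```

```text
t 16.25 tcp [ 507.03405714 -101.70912792  291.95946642] g [ 507.09514283 -101.8787366   238.05976789] force [-2.80882223 -3.11640342  7.81094384] ang g -169.20929397745425 ang tcp -169.40524217614583 r 52.032725759171655
```

The command centre had drifted about 4 mm in y. I'll fold that into the next row and go on for one full turn.

send_rows(commands=[{"x": -0.305,"y": 0.117,"z": 0,"ax": 0,"ay": 0,"az": 0,"gripper": 1},{"x": -0.314,"y": 0.257,"z": 0,"ax": 0,"ay": 0,"az": 0,"gripper": 1},{"x": -0.192,"y": 0.357,"z": 0,"ax": 0,"ay": 0,"az": 0,"gripper": 1},{"x": -0.041,"y": 0.404,"z": 0,"ax": 0,"ay": 0,"az": 0,"gripper": 1},{"x": 0.117,"y": 0.389,"z": 0,"ax": 0,"ay": 0,"az": 0,"gripper": 1},{"x": 0.257,"y": 0.314,"z": 0,"ax": 0,"ay": 0,"az": 0,"gripper": 1},{"x": 0.357,"y": 0.192,"z": 0,"ax": 0,"ay": 0,"az": 0,"gripper": 1},{"x": 0.404,"y": 0.041,"z": 0,"ax": 0,"ay": 0,"az": 0,"gripper": 1}])

```text
t: 17.05
tcp_pos: [610.3, -87.5, 291.9]
tcp_rot: [0.708, 0.707, -0.002, 0.001]
force: [-9.7, -5.8, 12.1]
gripper_width: 19.2
gripper_force: 41.4
```

send_rows(commands=[{"x": 0,"y": 0,"z": 0,"ax": 0,"ay": 0,"az": 0,"gripper": 1},{"x": 0,"y": 0,"z": 0,"ax": 0,"ay": 0,"az": 0,"gripper": 1}])

```text
t: 17.25
tcp_pos: [609.8, -85.0, 292.0]
tcp_rot: [0.707, 0.708, 0.0, -0.001]
force: [-5.5, 1.1, 9.5]
gripper_width: 18.8
gripper_force: 41.2
```

```bash
python3 -c "
from h import *
ang()"
```

```text
t 17.25 tcp [609.78375226 -84.97867521 291.97443034] g [609.72932471 -84.90193916 238.07451245] force [-5.52572386  1.0623123   9.52304866] ang g 7.9937300276815115 ang tcp 7.901785136479558 r 52.027049475456415
```

send_rows(commands=[{"x": 0.345,"y": -0.147,"z": 0,"ax": 0,"ay": 0,"az": 0,"gripper": 1},{"x": 0.314,"y": -0.257,"z": 0,"ax": 0,"ay": 0,"az": 0,"gripper": 1},{"x": 0.192,"y": -0.357,"z": 0,"ax": 0,"ay": 0,"az": 0,"gripper": 1},{"x": 0.041,"y": -0.404,"z": 0,"ax": 0,"ay": 0,"az": 0,"gripper": 1},{"x": -0.117,"y": -0.389,"z": 0,"ax": 0,"ay": 0,"az": 0,"gripper": 1},{"x": -0.257,"y": -0.314,"z": 0,"ax": 0,"ay": 0,"az": 0,"gripper": 1},{"x": -0.357,"y": -0.192,"z": 0,"ax": 0,"ay": 0,"az": 0,"gripper": 1},{"x": -0.404,"y": -0.041,"z": 0,"ax": 0,"ay": 0,"az": 0,"gripper": 1}])

```text
t: 18.05
tcp_pos: [505.8, -97.0, 292.0]
tcp_rot: [0.706, 0.708, 0.003, 0.0]
force: [7.3, 5.7, 1.9]
gripper_width: 18.6
gripper_force: 40.5
```

send_rows(commands=[{"x": -0.389,"y": 0.117,"z": 0,"ax": 0,"ay": 0,"az": 0,"gripper": 1},{"x": -0.314,"y": 0.257,"z": 0,"ax": 0,"ay": 0,"az": 0,"gripper": 1},{"x": -0.192,"y": 0.357,"z": 0,"ax": 0,"ay": 0,"az": 0,"gripper": 1},{"x": -0.041,"y": 0.404,"z": 0,"ax": 0,"ay": 0,"az": 0,"gripper": 1},{"x": 0.117,"y": 0.389,"z": 0,"ax": 0,"ay": 0,"az": 0,"gripper": 1},{"x": 0.257,"y": 0.314,"z": 0,"ax": 0,"ay": 0,"az": 0,"gripper": 1},{"x": 0,"y": 0,"z": 0,"ax": 0,"ay": 0,"az": 0,"gripper": 1},{"x": 0,"y": 0,"z": 0,"ax": 0,"ay": 0,"az": 0,"gripper": 1}])

```text
t: 18.85
tcp_pos: [598.5, -124.9, 292.0]
tcp_rot: [0.706, 0.708, 0.002, -0.0]
force: [0.1, 4.9, 7.6]
gripper_width: 18.7
gripper_force: 41.0
```

```bash
python3 -c "
from h import *
ang()"
```

```text
t 18.85 tcp [ 598.48713436 -124.92926915  291.97034285] g [ 598.63967963 -124.76840618  238.07079876] force [0.14299144 4.94609993 7.60854701] ang g -38.905947955110626 ang tcp -39.14972113938662 r 51.95710383731331
```

send_rows(commands=[{"x": 0.36,"y": 0.188,"z": 0,"ax": 0,"ay": 0,"az": 0,"gripper": 1},{"x": 0.4,"y": 0.04,"z": 0,"ax": 0,"ay": 0,"az": 0,"gripper": 1},{"x": 0,"y": 0,"z": 0,"ax": 0,"ay": 0,"az": 0,"gripper": 1},{"x": 0,"y": 0,"z": 0,"ax": 0,"ay": 0,"az": 0,"gripper": 1},{"x": 0,"y": 0,"z": 0,"ax": 0,"ay": 0,"az": 0,"gripper": 1}])

```text
t: 19.35
tcp_pos: [609.7, -87.4, 292.0]
tcp_rot: [0.707, 0.708, 0.002, 0.0]
force: [0.5, 3.7, 7.3]
gripper_width: 18.6
gripper_force: 41.0
```

```bash
python3 -c "
from h import *
ang()"
```

```text
t 19.35 tcp [609.65341569 -87.41303211 292.01449986] g [609.82353441 -87.29855412 238.11488989] force [0.50090151 3.69564001 7.26399773] ang g 5.355317056333608 ang tcp 5.2465183245674325 r 51.84201518516127
```

send_rows(commands=[{"x": 0.02,"y": 0,"z": 0,"ax": 0,"ay": 0,"az": 0,"gripper": 1},{"x": 0,"y": 0,"z": 0,"ax": 0,"ay": 0,"az": 0,"gripper": 1},{"x": 0,"y": 0,"z": 0,"ax": 0,"ay": 0,"az": 0,"gripper": 1}])

```text
t: 19.65
tcp_pos: [609.7, -87.2, 292.0]
tcp_rot: [0.707, 0.707, 0.001, 0.001]
force: [-0.2, 0.8, 6.7]
gripper_width: 18.8
gripper_force: 40.9
```

```bash
python3 -c "
from h import *
ang()
ims=[]
for n in ['scene','side']:
    P=cam(n);show(marks(P,['nozzle','mould','drip_beaker','handle_mid','spindle_top']));im=P[0]['frame'].copy()
    circ(P,im,463,131,102,64,(0,0,255));circ(P,im,465.6,128.2,116,14.5,(0,255,0))
    ims.append(cv2.resize(im[100:290,120:310],(400,400)))
cv2.imwrite('pics/z.png',np.hstack(ims))"
```

```text
t 19.65 tcp [609.65323038 -87.22647868 291.98992702] g [609.8189682  -87.20858365 238.09018481] force [-0.17324022  0.77341703  6.65756085] ang g 5.4547818781819135 ang tcp 5.452499183467596 r 51.845944150445206
nozzle 0.71 [292. 176.] [773.6 138.8 116. ]
handle_mid 0.56 [292. 175.] [609.9 -92.2 234. ]
spindle_top 0.48 [264. 197.] [560.4 -80.7 198. ]
nozzle 0.79 [184. 197.] [472.4 123.  116. ]
mould 0.9 [182. 232.] [463.  131.7  22. ]
drip_beaker 0.72 [274. 205.] [713.4 158.4   0. ]
handle_mid 0.51 [301. 181.] [613.  -92.2 234. ]
spindle_top 0.46 [275. 207.] [563.3 -93.9 198. ]
```

View pics/z.png

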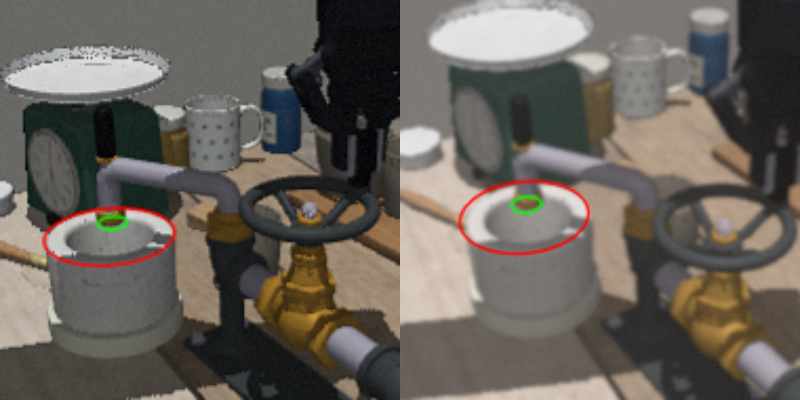

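The nozzle matches its predicted ring at (112,222) and the mould matches the red rim, so both are where expected. The spindle has visibly risen, and the wheel is two turns open with its handle still gripped.

```bash
python3 -c "
from cell import bot
print(bot.close_job())"
```

```text
the job is handed in; nothing more can be done
None
```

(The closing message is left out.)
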